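# Pin the tow coupling

## Robot

A 6-joint arm with a two-finger parallel gripper is mounted at the origin on the work surface. World frame = base frame: x ahead of the robot, y to its left, z up, the work surface at z = 0. Lengths are in m, angles in rad, forces in N, time in s.
With the tool pointing down it reaches from about 0.275 to 0.85 m from the base axis. Payload 19 kg.
Tool frame: the origin (TCP) lies at the very end of the fingers, on their centre line; the grasp point (between the pads) lies 19 mm behind it; z points along the fingers, y is the line along which they close (so a half turn about z gives the same grasp; the last joint's range is limited). The gripper opens to 85 mm and grips with 20 to 120 N. Pads are 22 mm wide; open, the fingers measure 114 mm over their backs; the gripper's body (76 mm by 85 mm) begins 54 mm behind the grasp point. The pads swing forward as they close: fully open they stand 13 mm farther back than shut.
Start: joints at [1.059, 0.15, 1.437, -0, 1.554, -0.134], TCP at [0.212, 0.534, 0.231] pointing down, gripper open.
Joint ranges: [-2.8, 2.8], [-0.68, 2.1], [0.12, 2.68], [-1.39, 4.53], [0.16, 2.79], [-2.81, 2.81]. Speed limits (rad/s): [1.89, 1.89, 2.22, 3.01, 3.01, 3.01].

## Interface

Orientations are given as [roll, pitch, yaw] about the fixed x, y, z axes, in that order (R = Rz(yaw) Ry(pitch) Rx(roll)).
In Python, from workcell import bot gives the robot as it stands.
- The arm moves only by the tool servo_tool, never from a script. Its argument "targets" is a list of rows, each a list of 3 entries, a list of its own where there are three numbers: the finger opening in mm, from 0 to 85.4, then the shift along the world's x, y, z in mm, then the turn about the world's z in rad. In form: [[jaw, [dx, dy, dz], roll], ...]. A call has 1 to 12 rows; each row is the pose to reach, as a shift and turn from the pose commanded when the call began; what a row does not reach only later rows make up. A row lasts 1/8 s, in which the tool goes at most 62.5 mm and 10.7 degrees, less where a joint would pass 70% of its speed; a pose out of reach is approached as far as the arm can. A call with a gripper value outside its range is refused whole. The fingers move at their own pace and stop on an object; "newtons" is the grip in N (left out, the last holds). Time passes only in rows, so rows that repeat a pose let the fingers close. It gives the time, the measured TCP pose, the force, the opening and the grip force at its end, in the units of the state.
- bot.get_obs(): the state, without advancing time (a new reading comes with each control period).
- bot.read_camera(name): name is "scene" or "top"; returns a dict with "pixels" (420x560x3 uint8, red, green, blue), "camera_matrix" (3x3 intrinsics, pixels), "k1" (the pictures are not rectified: a ray, as slopes to the right and down, at radius r is drawn at 1 + k1 r^2 times it, then the intrinsics apply), "R" (3x3) and "t" (3): a world point X has camera coordinates R X + t. Camera axes: x right, y down, z forward; pixel columns grow to the right and rows downward; lengths in m; the calibration is good to about 2 mm. A picture is of the moment at which its call begins. There is no depth.
- bot.finish_job(): hands the job in; it is judged then, once.
The state is a dict: "clock": time; "qpos": joint angles; "qvel": joint speeds; "tau": joint torques, N m; "tool_pos": TCP position; "orientation": TCP orientation; "contact_force": force on the tool from outside, world axes, zero at the start; "torque": the same for the moment, N m; "opening": finger opening in m; "finger_force": force on a finger pad.
Only numpy, scipy, OpenCV 4.12 (cv2) and the standard library are available. Lean on these libraries where they do the work, as an engineer would, in place of code of your own. Each camera call takes 0.05 s, during which the arm holds its last target. There are 200 camera calls.

## Task

On the packing table, couple the tow link to its fork: take the hitch pin of middle thickness out of the wooden rack by lifting it straight up and level, and push it through the aligned holes of fork and link, from either side, until it is fully home with its head against the fork (fingers round the shank will be in the way, so let go and take it again by the head). Keep the pin about level all the time, leave the other two pins in their slots and do not disturb the other things on the table.

Things in the scene. Friction and masses are not known exactly. Their poses are not given: they have to be found in the camera images.
- pin_mid: Hitch pin to use: steel, about 0.4 kg, lying level in one of the rack's three slots. Shank 20 mm in diameter, 105 mm long, its last 8 mm tapering to 12 mm; round head 40 mm in diameter, 20 mm thick. Origin: on the axis, at the underside of the head. x runs along the shank to the tip: head x = -20 to 0, shank 0 to 105 mm. Centre of mass near x = 26 mm.
- pin_mid_tip (a point): The tip of that pin: on its axis, 105 mm from the underside of the head.
- pin_thick: Another pin in the rack, same length and head, shank 26 mm in diameter: too thick for the holes. Origin and axes as for pin_mid. To be left in its slot.
- pin_thin: Another pin in the rack, same length and head, shank 14 mm in diameter: too loose in the holes. Origin and axes as for pin_mid. To be left in its slot.
- rack: Fixed plywood rack, 190 mm (its x) by 142 mm (its y, -65 to 77), 62 mm high, on a 10 mm base; origin on the table, z up. Three slots, at x = -55, 0, 55 mm; which pin lies where varies. Pins point along the rack's -y: underside of head at y = 45, tip at y = -60 mm; axis of pin_mid 50 mm above the table. It must rise about 35 mm to be clear of the rack.
- rack_gap (a point): Point on the middle slot's axis, 50 mm above the table, midway between the two notched boards that carry the shanks (rack y = 31 to 41 and -50 to -38 mm; notches 28 mm wide): between them the shanks are free at the sides and below.
- rack_heads (a point): Middle of the middle head pocket (rack y = 55 mm), 50 mm above the table. Each pocket is 46 mm wide and 28 mm long with walls 62 mm high, 3 to 4 mm from the head all round: the head cannot be gripped in there, and a pin comes out only straight up.
- fork: Fixed tow coupling: a grey steel fork on a base plate 10 mm high, 120 mm (x) by 110 mm (y), holding the dark steel tow link, which runs 200 mm out along x, 34 mm thick, top at most 80 mm above the table. Two ears, 56 mm wide, 16 mm thick, tops at 83 mm, outer faces at y = -36 and 36 mm; the link's eye (34 mm thick) stands between them. Origin on the table.
- bore (a point): Centre of the coupling's through hole, 55 mm above the table, midway between the ears. y runs along the hole (level), z is up, x along the link. The holes of both ears and eye are aligned, 23 mm in diameter. The pin may enter from either side and is home when its head's underside lies against the outer face of an ear (36 mm from here); its tip is then about 33 mm out of the other ear.
- tape_roll: Bystander: cardboard tape roll, 80 mm in diameter, 24 mm high, origin at its underside.
- wrench: Bystander: wrench lying on the table.
- calculator: Bystander: black desk calculator, 150 by 100 mm.
- pet_bottle: Bystander: plastic bottle, 210 mm high, standing.
- mug: Bystander: white mug, standing.
- screwdriver: Bystander: screwdriver lying on the table.
Not all that is in view belongs to the job. Of the things shaped like the rack, the plywood one is meant.

How it is judged:
By the outcome, as a careful person would: the job done as asked, in the order asked, and still so for the second after the job is handed in, with the robot touching nothing.
It also fails if it takes over 69 s, if anything falls off the work surface, if the arm or the gripper's body presses on something with over 40 N, if the wrist force passes 120 N, or if a joint passes its speed limit or range.

## Working session

There is one attempt and no reset: what is moved stays moved. The work goes in short steps, Python scripts to look and compute and a tool call to move; the robot and the scene stay as the last step left them, time stands still between calls to the robot, and variables do not carry over. Pictures are saved under pics/ and viewed, at most 10 in all, crops included, and the job is handed in when it is done.

Besides the shell and the picture viewer there is one more tool, called as a command line: name --argument value ..., lists and objects as JSON in quotes. servo_tool: Moves the arm, as the interface text tells. Its arguments: {"type":"object","properties":{"targets":{"type":"array","items":{"type":"array"}},"newtons":{"type":"number"}},"required":["targets"]}

```bash
mkdir -p pics
cat > h.py <<'E'
import numpy as np, cv2
from workcell import bot
def snap(n,f,crop=None,s=1):
    c=bot.read_camera(n); im=c["pixels"][:,:,::-1]
    if crop: a,b,d,e=crop; im=im[b:e,a:d]
    cv2.imwrite("pics/"+f,cv2.resize(im,None,fx=s,fy=s,interpolation=cv2.INTER_CUBIC)); return c
def ray(c,uv):
    K=np.array(c["camera_matrix"]); d=cv2.undistortPoints(np.array([[uv]],float),K,np.array([c["k1"],0,0,0.]))[0,0]
    R=np.array(c["R"]);t=np.array(c["t"]); return -R.T@t, R.T@np.array([d[0],d[1],1])
def atz(c,uv,z):
    o,d=ray(c,uv); return o+d*(z-o[2])/d[2]
def proj(c,X):
    R=np.array(c["R"]); return cv2.projectPoints(np.array(X,float).reshape(-1,1,3),cv2.Rodrigues(R)[0],np.array(c["t"],float),np.array(c["camera_matrix"]),np.array([c["k1"],0,0,0.]))[0].reshape(-1,2)
E
python3 -c "
from h import *
a=snap('top','top1.png',None,1.4);b=snap('scene','sc1.png',None,1.4)
for c in(a,b):print(c['k1'],c['camera_matrix'],-np.array(c['R']).T@np.array(c['t']),c['R'])
print(bot.get_obs())"
```

```text
-0.016989615512532117 [[378.89288942   0.         279.92433013]
 [  0.         378.89288942 208.39939879]
 [  0.           0.           1.        ]] [ 0.37054067 -0.12292289  1.27887715] [[-0.00151434 -0.99994534 -0.01034524]
 [-0.99063237  0.0029127  -0.13652484]
 [ 0.13654751  0.01004159 -0.99058263]]
-0.019539989371200623 [[388.446009     0.         278.82359884]
 [  0.         388.446009   207.70502437]
 [  0.           0.           1.        ]] [ 1.15380957 -0.35897196  0.92742491] [[ 0.31590133  0.94863094  0.01748384]
 [ 0.75117556 -0.23880514 -0.61539206]
 [-0.57960472  0.20753661 -0.78802724]]
{'clock': 0.1, 'qpos': array([ 1.05896772e+00,  1.50945553e-01,  1.43791401e+00,  2.22138742e-05,
        1.55380536e+00, -1.34014253e-01]), 'qvel': array([ 0.00013683, -0.00236128, -0.00311939, -0.00094978,  0.00049658,
       -0.00179487]), 'tau': array([ 4.52680484e-03, -7.14371967e+01, -5.71793211e+01, -1.48609888e-04,
        7.22688739e-03,  4.27328257e-05]), 'tool_pos': array([0.21202972, 0.53425914, 0.23075675]), 'orientation': array([-3.14053297e+00, -1.65280151e-04,  2.76377782e+00]), 'contact_force': array([-0.17450416,  0.08458201, -0.08260928]), 'torque': array([0.03598033, 0.00126236, 0.04264854]), 'finger_force': 0.0, 'opening': 0.08544984689306885}
```

View pics/top1.png

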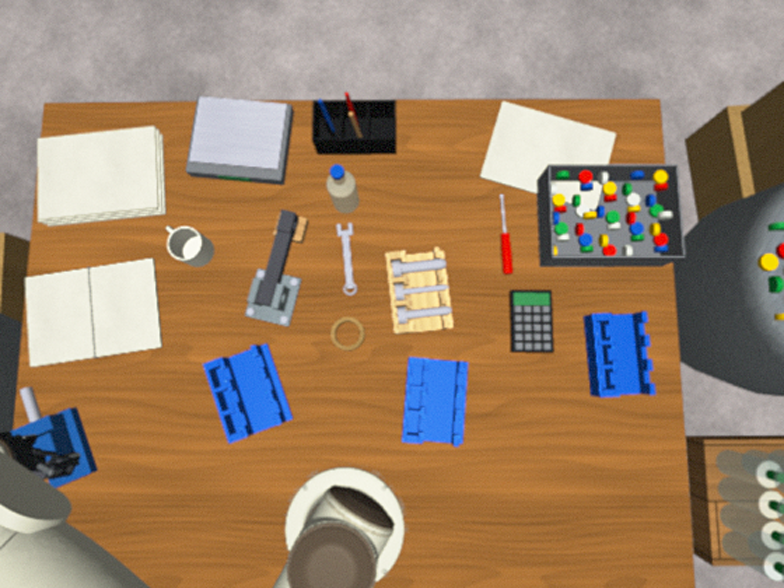

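View pics/sc1.png

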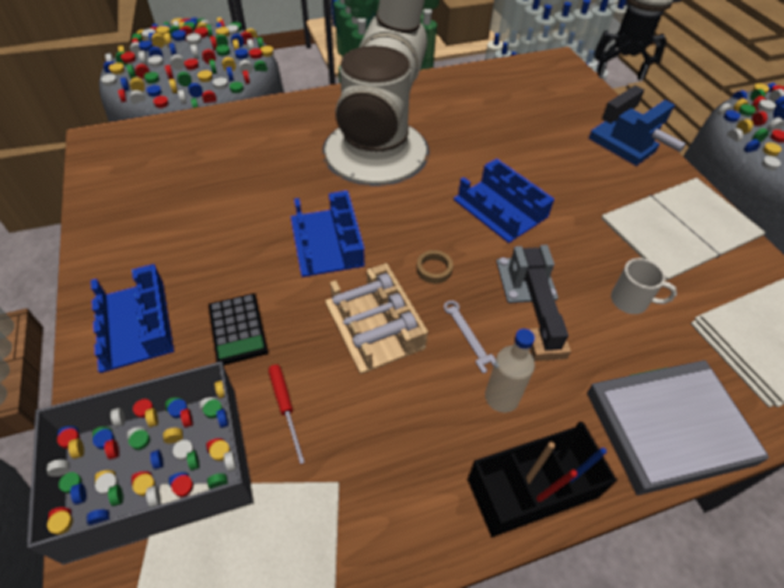

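The plywood rack sits at top-view (420,290) and scene (377,318). The three blue racks are decoys: top (247,393), (435,400) and (620,355). The grey fork with the dark link is at top (275,290); the blue fork at (50,450) is a decoy. I'll enlarge the rack and fork to confirm.

```bash
python3 -c "
from h import *
snap('top','top2.png',(165,140,330,245),4.8);snap('scene','sc2.png',(225,165,415,270),4.2)"
```

```text
(no output)
```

View pics/top2.png

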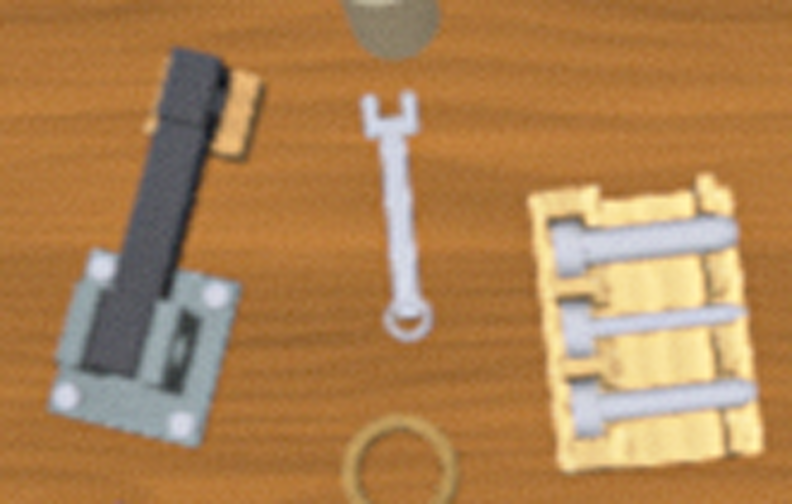

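View pics/sc2.png

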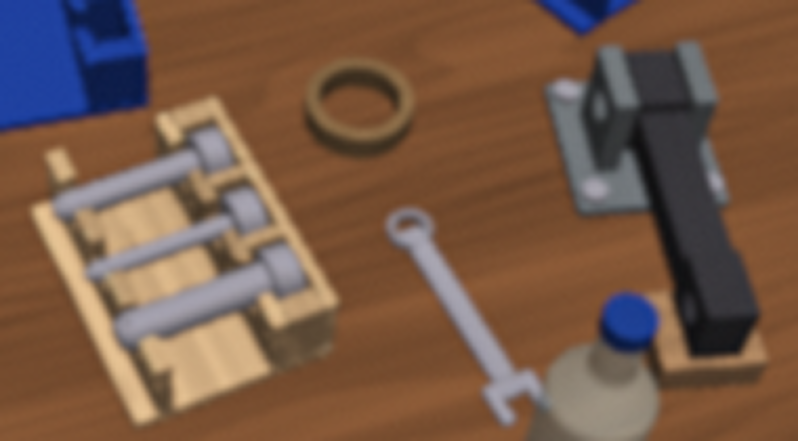

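```bash
cat > fit.py <<'E'
from h import *
from scipy.optimize import least_squares
T=bot.read_camera('top');S=bot.read_camera('scene')
tp=lambda u,v:np.array([165+(u+.5)/4.8-.5,140+(v+.5)/4.8-.5]); sp=lambda u,v:np.array([225+(u+.5)/4.2-.5,165+(v+.5)/4.2-.5])
def W(p,X):
    c,s=np.cos(p[2]),np.sin(p[2]); X=np.array(X)/1000; return np.c_[p[0]+c*X[:,0]-s*X[:,1],p[1]+s*X[:,0]+c*X[:,1],X[:,2]]
rt=[((-55,-60,50),(757,392)),((0,-60,47),(747,313)),((55,-60,53),(738,232)),((-55,65,50),(573,412)),((0,65,47),(564,328)),((55,65,53),(553,248)),((95,77,62),(530,195)),((-95,77,62),(562,470))]
rs=[((-55,-60,50),(60,207)),((0,-60,47),(93,273)),((55,-60,53),(122,333)),((-95,77,62),(218,97)),((95,77,62),(337,300))]
def go(t,s,x0,off=False):
    def f(p):
        r=[]
        for c,L,g in((T,t,tp),(S,s,sp)):
            X=np.array([a for a,_ in L],float)
            if off: X[:,0]+=p[3]*1000*(X[:,2]<=10)
            r.append(proj(c,W(p,X))-np.array([g(*b) for _,b in L]))
        return np.vstack(r).ravel()
    q=least_squares(f,x0,loss='soft_l1'); print(q.x.round(4)); print(f(q.x).reshape(-1,2).round(1).tolist()); return q.x
r=go(rt,rs,[.45,-.17,.1])
ft=[((60,55,10),(93,250)),((60,-55,10),(240,283)),((-60,-55,10),(197,445)),((-60,55,10),(48,410)),((0,-36,55),(182,349))]
fs=[((0,-36,55),(600,105)),((-60,-55,10),(545,86)),((60,-55,10),(581,214)),((60,55,10),(730,203))]
k=go(ft,fs,[.5,.2,-.2,0],True)
h=lambda a,b:print(a,W(b[0],[b[1]]).round(4))
h('grasp mid',(r,(-55,16,50))); h('bore',(k,(0,0,55)))
for y in(36,161,-36,-161): h(y,(k,(0,y,55)))
n=lambda u,v,c,z:print(atz(c,(u/1.4,v/1.4),z).round(3))
print('mug top, mug base, bottle cap, wrench, tape');n(185,243,T,.09);n(190,255,T,0);n(337,172,T,.21);n(345,230,T,0);n(348,333,T,.02)
o1,d1=ray(T,tp(182,349));o2,d2=ray(S,sp(600,105))
a=np.linalg.lstsq(np.c_[d1,-d2],o2-o1,rcond=None)[0];print('hole tri',o1+a[0]*d1,o2+a[1]*d2)
E
python3 fit.py
```

```text
[ 0.5458 -0.1809  0.1036]
[[-0.7, -0.0], [-0.7, -0.0], [-0.6, 0.1], [-0.5, -0.1], [-0.4, 0.8], [0.1, 0.8], [-0.1, -0.2], [-0.6, 0.2], [-1.1, 0.8], [-1.8, 0.4], [-1.3, 0.5], [-0.2, -0.2], [0.5, 0.7]]
[ 5.356e-01  1.784e-01 -2.306e-01 -2.000e-04]
[[-0.2, -0.7], [0.2, -0.4], [0.3, 0.2], [-0.1, 0.1], [-0.3, -0.1], [-0.2, 0.1], [-0.1, -0.2], [-0.2, -0.4], [0.3, -0.1]]
grasp mid [[ 0.4894 -0.1706  0.05  ]]
bore [[0.5356 0.1784 0.055 ]]
36 [[0.5438 0.2135 0.055 ]]
161 [[0.5724 0.3352 0.055 ]]
-36 [[0.5273 0.1434 0.055 ]]
-161 [[0.4988 0.0217 0.055 ]]
mug top, mug base, bottle cap, wrench, tape
[0.649 0.366 0.09 ]
[0.64  0.389 0.   ]
[0.773 0.003 0.21 ]
[0.702 0.006 0.   ]
[ 0.446 -0.006  0.02 ]
hole tri [0.5270734  0.14224646 0.05513801] [0.52765581 0.14361622 0.05550932]
```

The mid pin is in the slot nearest the robot: its shank looks about 22 px wide in the crop, against 28 for the thick pin and 14 for the thin one. That's top-crop (603,408)→(757,392) and scene-crop (60,207). The fits are good to about 1 px. I'll enter the fork from its +y side, which needs the least turning.

servo_tool --targets '[[46, [277, -705, -20], -1.089], [46, [277, -705, -20], -1.089], [46, [277, -705, -20], -1.089], [46, [277, -705, -20], -1.089], [46, [277, -705, -20], -1.089], [46, [277, -705, -20], -1.089], [46, [277, -705, -20], -1.089], [46, [277, -705, -20], -1.089], [46, [277, -705, -20], -1.089], [46, [277, -705, -20], -1.089], [46, [277, -705, -20], -1.089], [46, [277, -705, -20], -1.089]]'

```text
clock: 1.8
tool_pos: [0.4866, -0.1656, 0.2115]
orientation: [3.141, 0.0, 1.674]
contact_force: [0.8, 0.8, 0.9]
opening: 0.046
finger_force: 0.0
```

servo_tool --targets '[[46, [0, 0, -60], 0], [46, [0, 0, -110], 0], [46, [0, 0, -110], 0], [46, [0, 0, -110], 0]]'

```text
clock: 2.3
tool_pos: [0.4871, -0.1637, 0.1036]
orientation: [3.14, 0.001, 1.675]
contact_force: [0.1, -0.2, 1.2]
opening: 0.0457
finger_force: 0.0
```

```bash
python3 -c "
from h import *
print(bot.get_obs()['tool_pos'])
snap('scene','sc3.png',(215,170,325,270),5)"
```

```text
[ 0.4871371  -0.1636938   0.10362216]
```

View pics/sc3.png

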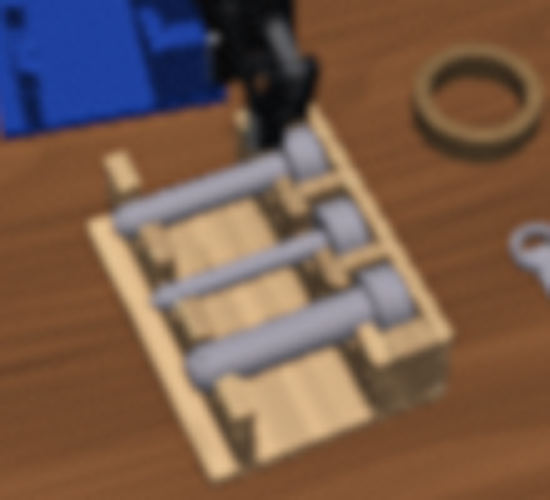

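The fingers are above the near (mid) pin, slightly towards its head. I'll correct for the shortfall and check the offset.

servo_tool --targets '[[46, [2, -7, 0], 0], [46, [2, -7, 0], 0], [46, [2, -7, 0], 0], [46, [2, -7, 0], 0]]'

```text
clock: 2.85
tool_pos: [0.4883, -0.1703, 0.1016]
orientation: [-3.142, 0.0, 1.675]
contact_force: [-0.6, -0.0, -0.4]
opening: 0.0457
finger_force: 0.0
```

servo_tool --targets '[[46, [1, -1, -30], 0], [46, [1, -1, -60], 0], [46, [1, -1, -70], 0], [46, [1, -1, -70], 0], [46, [1, -1, -70], 0]]'

```text
clock: 3.48
tool_pos: [0.4899, -0.1717, 0.0326]
orientation: [3.14, 0.001, 1.675]
contact_force: [0.4, -0.5, -0.3]
opening: 0.0457
finger_force: 0.0
```

servo_tool --newtons 70 --targets '[[10, [0, 0, 0], 0], [10, [0, 0, 0], 0], [10, [0, 0, 0], 0], [10, [0, 0, 0], 0], [10, [0, 0, 0], 0], [10, [0, 0, 0], 0]]'

```text
clock: 4.22
tool_pos: [0.4896, -0.1716, 0.0324]
orientation: [3.141, 0.001, 1.675]
contact_force: [-2.9, 0.8, 7.6]
opening: 0.0181
finger_force: 68.0
```

servo_tool --newtons 60 --targets '[[34, [0, 0, 0], 0], [34, [0, 0, 0], 0], [34, [0, 0, -6], 0], [34, [0, 0, -6], 0], [10, [0, 0, -6], 0], [10, [0, 0, -6], 0], [10, [0, 0, -6], 0], [10, [0, 0, -6], 0], [10, [0, 0, -6], 0]]'

```text
clock: 5.35
tool_pos: [0.4892, -0.1714, 0.0255]
orientation: [-3.141, -0.0, 1.675]
contact_force: [-1.1, -0.0, -0.0]
opening: 0.0185
finger_force: 58.5
```

servo_tool --newtons 80 --targets '[[10, [0, 0, 0], 0], [10, [0, 0, 5], 0], [10, [0, 0, 15], 0], [10, [0, 0, 30], 0], [10, [0, 0, 45], 0], [10, [0, 0, 65], 0], [10, [0, 0, 100], 0], [10, [0, 0, 130], 0], [10, [0, 0, 130], 0], [10, [0, 0, 130], 0]]'

```text
clock: 6.6
tool_pos: [0.4889, -0.1712, 0.1547]
orientation: [-3.141, -0.001, 1.675]
contact_force: [-0.7, -1.0, -4.7]
opening: 0.0181
finger_force: 78.3
```

```bash
python3 -c "
from h import *
o=bot.get_obs();print(o['tool_pos'],o['torque'],o['contact_force'],o['opening'])
snap('scene','sc4.png',(205,110,365,230),5)"
```

```text
[ 0.4889088  -0.17117447  0.15467583] [-0.00813907  0.05038515 -0.00684842] [-0.67524337 -0.97241886 -4.70502051] 0.01808347604553212
```

View pics/sc4.png

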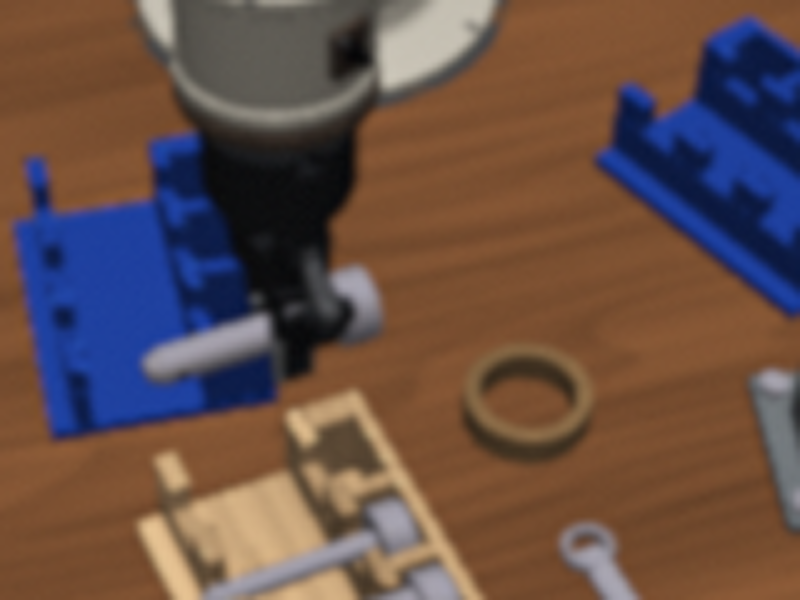

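```bash
python3 -c "
from h import *
S=bot.read_camera('scene');d=np.array([np.sin(.104),-np.cos(.104),0]);p=np.array([.4889,-.1712,.1795])
for z in(.1745,.1795,.1845):
  p[2]=z;print(z,proj(S,[p+d*.075,p+d*-.03]))
print('obs tip 235.0 183.4')"
```

```text
0.1745 [[234.69074448 185.40309422]
 [272.09772445 173.46430524]]
0.1795 [[234.55033256 184.11251333]
 [272.10509633 172.16305986]]
0.1845 [[234.40882504 182.81169284]
 [272.11252809 170.85178694]]
obs tip 235.0 183.4
```

The pin is held level, its tip within about 2 mm of the prediction, and the other two pins are still in place. Next I'll carry it to the fork's +y side.

servo_tool --targets '[[10, [10, 55, 10], -0.1], [10, [20, 115, 10], -0.2], [10, [30, 170, 10], -0.334], [10, [40, 230, 10], -0.334], [10, [48, 285, 10], -0.334], [10, [56, 340, 10], -0.334], [10, [64, 395, 10], -0.334], [10, [70, 440, 10], -0.334], [10, [74, 465, 10], -0.334], [10, [74, 465, 10], -0.334], [10, [74, 465, 10], -0.334], [10, [74, 465, 10], -0.334]]'

```text
clock: 8.2
tool_pos: [0.5633, 0.2928, 0.1652]
orientation: [-3.141, 0.0, 1.34]
contact_force: [-0.2, 0.5, -3.8]
opening: 0.0179
finger_force: 78.4
```

servo_tool --targets '[[10, [0, 0, -30], 0], [10, [0, 0, -60], 0], [10, [0, 0, -90], 0], [10, [0, 0, -110], 0], [10, [0, 0, -110], 0], [10, [0, 0, -110], 0], [10, [0, 0, -110], 0]]'

```text
clock: 9.07
tool_pos: [0.5638, 0.2938, 0.0568]
orientation: [3.14, -0.001, 1.341]
contact_force: [-0.5, -1.0, -3.9]
opening: 0.0179
finger_force: 78.5
```

```bash
python3 -c "
from h import *
o=bot.get_obs();print(o['tool_pos'],o['orientation'])
snap('top','top5.png',(130,150,230,240),6)
S=snap('scene','sc5.png',(330,150,460,250),6)"
```

```text
[0.56384482 0.29382095 0.05676397] [ 3.14015752e+00 -1.06140362e-03  1.34076344e+00]
```

View pics/top5.png

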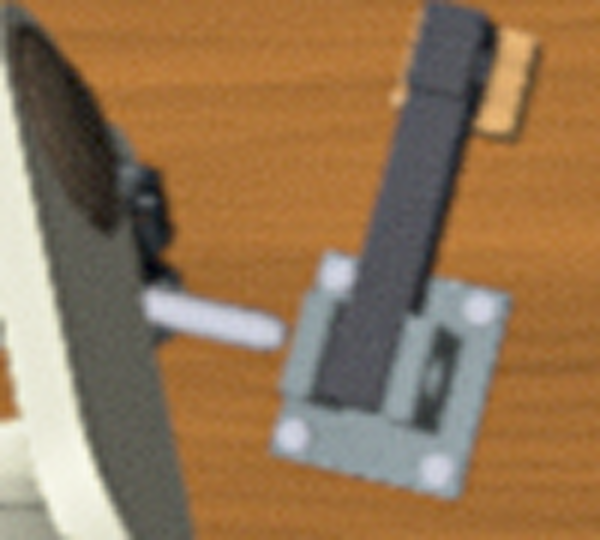

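View pics/sc5.png

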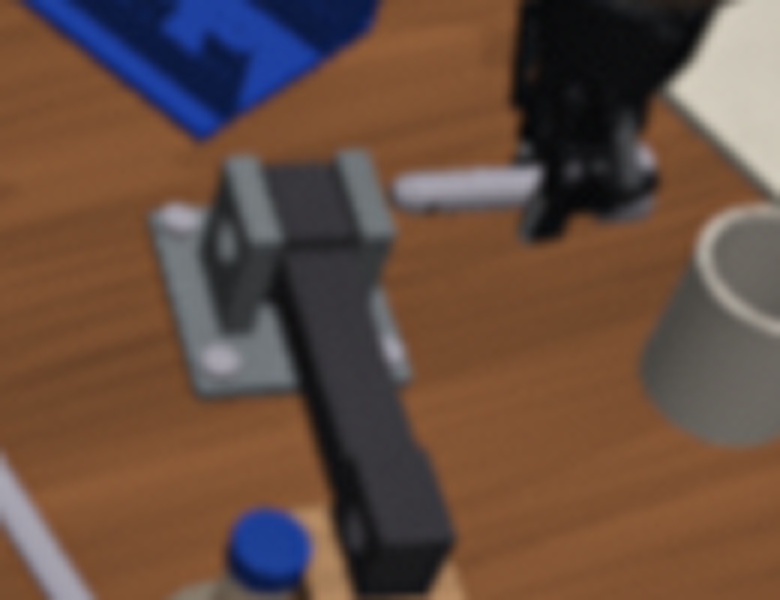

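```bash
python3 -c "
from h import *
T=bot.read_camera('top');S=bot.read_camera('scene')
p=np.array([.5638,.2938,.0818]);d=np.array([-.2286,-.9735,0])
for c,n in((T,'top'),(S,'scene')):
  print(n,proj(c,[p+d*.075,p+d*.05,p+d*.03]))
print('obs T 177.1,205.4; S 395.8 181.2')
q=p-np.array([.5356,.1784,.055]);x=np.array([.9735,-.2286,0]);print('lateral',q@x,'y',-q@d)"
```

```text
top [[176.51112623 205.27035662]
 [169.03336535 203.53178649]
 [163.0634952  202.14358633]]
scene [[395.75702591 182.45909468]
 [404.0092918  181.98793335]
 [410.58817178 181.61255449]]
obs T 177.1,205.4; S 395.8 181.2
lateral 0.0010722600000000033 y 0.11878842
```

Predicted and seen tips agree within about 1 px, so I'll lower to bore height, start the tip in and check the force.

servo_tool --targets '[[10, [-0.5, 0, -14], 0], [10, [-0.5, 0, -27.5], 0], [10, [-0.5, 0, -27.5], 0], [10, [-0.5, 0, -27.5], 0], [10, [-2, -6, -27.5], 0], [10, [-3, -11, -27.5], 0], [10, [-4, -15, -27.5], 0], [10, [-5, -19, -27.5], 0], [10, [-5, -19, -27.5], 0]]'

```text
clock: 10.4
tool_pos: [0.5583, 0.2742, 0.0281]
orientation: [3.142, 0.0, 1.341]
contact_force: [0.3, -1.6, -2.9]
opening: 0.0182
finger_force: 78.5
```

servo_tool --targets '[[10, [-1.4, -5.8, 0], 0], [10, [-2.7, -11.7, 0], 0], [10, [-4.1, -17.5, 0], 0], [10, [-5.5, -23.4, 0], 0], [10, [-6.9, -29.2, 0], 0], [10, [-8.2, -35, 0], 0], [10, [-9.6, -41, 0], 0], [10, [-10.3, -43.8, 0], 0], [10, [-10.3, -43.8, 0], 0]]'

```text
clock: 11.52
tool_pos: [0.5481, 0.2305, 0.0285]
orientation: [3.141, -0.0, 1.341]
contact_force: [-2.0, 2.4, 8.0]
opening: 0.018
finger_force: 79.4
```

servo_tool --targets '[[10, [0, 0, 1], 0], [10, [-0.7, -3, 1], 0], [10, [-0.7, -3, 1], 0], [60, [-0.7, -3, 1], 0], [60, [-0.7, -3, 1], 0], [60, [-0.7, -3, 1], 0], [60, [-0.7, -3, 1], 0], [60, [-0.7, -3, 1], 0]]'

```text
clock: 12.52
tool_pos: [0.5473, 0.2278, 0.029]
orientation: [-3.141, 0.0, 1.341]
contact_force: [0.3, 0.7, -0.0]
opening: 0.0602
finger_force: 0.0
```

servo_tool --targets '[[60, [2.3, 9.7, 0], 0], [60, [4.6, 19.5, 0], 0], [60, [6.9, 29.2, 0], 0], [60, [9.1, 39, 0], 0], [60, [10, 42.8, 0], 0], [60, [10, 42.8, 0], 0], [60, [10, 42.8, 0], 0], [60, [10, 42.8, 0], 0]]'

```text
clock: 13.52
tool_pos: [0.5573, 0.2704, 0.029]
orientation: [-3.142, -0.0, 1.341]
contact_force: [-0.1, -0.6, -0.3]
opening: 0.0598
finger_force: 0.0
```

```bash
python3 -c "
from h import *
o=bot.get_obs();print(o['tool_pos'],o['contact_force'])
S=snap('scene','sc6.png',(330,140,460,240),6)
k=np.array([.5356,.1784,.055])
for z in(.0,-.003):
  for y in(.0808,.101):print(y,z,(proj(S,[k+np.array([.2286*y,.9735*y,z])])-[330,140])*6)"
```

```text
[0.55729764 0.27035371 0.02902955] [-0.07433381 -0.57644395 -0.28142611]
0.0808 0.0 [[452.22088414 284.76723738]]
0.101 0.0 [[491.30082789 282.48998661]]
0.0808 -0.003 [[450.58527549 288.6967134 ]]
0.101 -0.003 [[489.58930582 286.4183757 ]]
```

View pics/sc6.png

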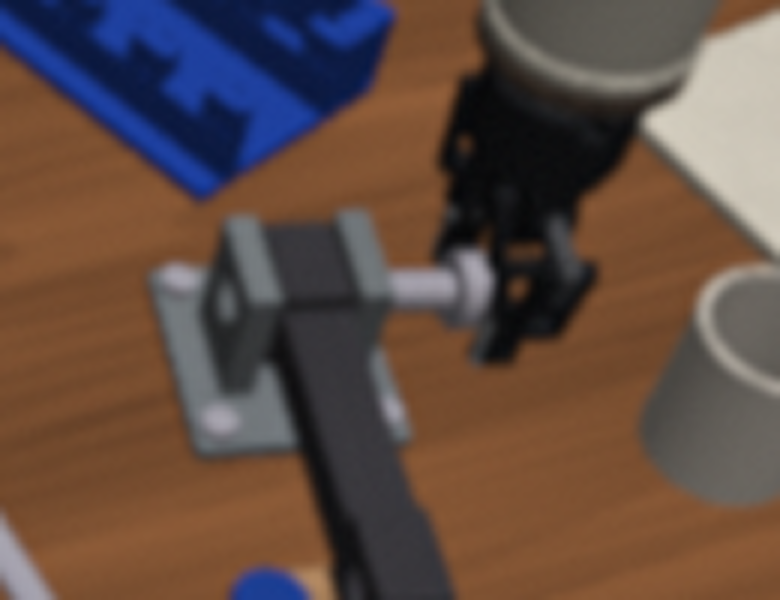

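The head is at about (470,287) in the crop, as predicted, and the fingers straddle it. I'll grip it now.

servo_tool --newtons 50 --targets '[[25, [0, 0, 0], 0], [25, [0, 0, 0], 0], [25, [0, 0, 0], 0], [25, [0, 0, 0], 0], [25, [0, 0, 0], 0]]'

```text
clock: 14.2
tool_pos: [0.5573, 0.2705, 0.029]
orientation: [3.142, 0.0, 1.341]
contact_force: [-0.8, -2.3, 2.5]
opening: 0.0385
finger_force: 49.8
```

servo_tool --targets '[[25, [0, 0, 1.5], 0], [25, [-1.1, -4.9, 1.5], 0], [25, [-2.3, -9.7, 1.5], 0], [25, [-3.4, -14.6, 1.5], 0], [25, [-4.6, -19.5, 1.5], 0], [25, [-5.7, -24.3, 1.5], 0], [25, [-6.9, -29.2, 1.5], 0], [25, [-8, -34, 1.5], 0], [25, [-9.1, -39, 1.5], 0], [25, [-9.1, -39, 1.5], 0]]'

```text
clock: 15.45
tool_pos: [0.5485, 0.2319, 0.032]
orientation: [3.14, -0.002, 1.341]
contact_force: [-5.1, 4.5, 15.8]
opening: 0.0388
finger_force: 51.9
```

servo_tool --targets '[[25, [-0.2, -1, 1], 0], [25, [-0.5, -2, 1], 0], [25, [-0.7, -3, 1], 0], [25, [-0.9, -4, 1], 0], [25, [-1.1, -5, 1], 0], [25, [-1.1, -5, 1], 0]]'

```text
clock: 16.2
tool_pos: [0.5478, 0.229, 0.0328]
orientation: [3.14, -0.005, 1.341]
contact_force: [0.9, 23.9, 6.0]
opening: 0.0384
finger_force: 51.2
```

servo_tool --targets '[[25, [-0.5, -2, 0], 0], [25, [-0.7, -3, 0], 0], [25, [-0.7, -3, 0], 0]]'

```text
clock: 16.58
tool_pos: [0.5476, 0.228, 0.0331]
orientation: [3.139, -0.009, 1.341]
contact_force: [6.0, 42.8, 2.6]
opening: 0.0384
finger_force: 52.3
```

```bash
python3 -c "
from h import *
S=snap('scene','sc7.png',(345,160,425,220),10)"
```

```text
(no output)
```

View pics/sc7.png

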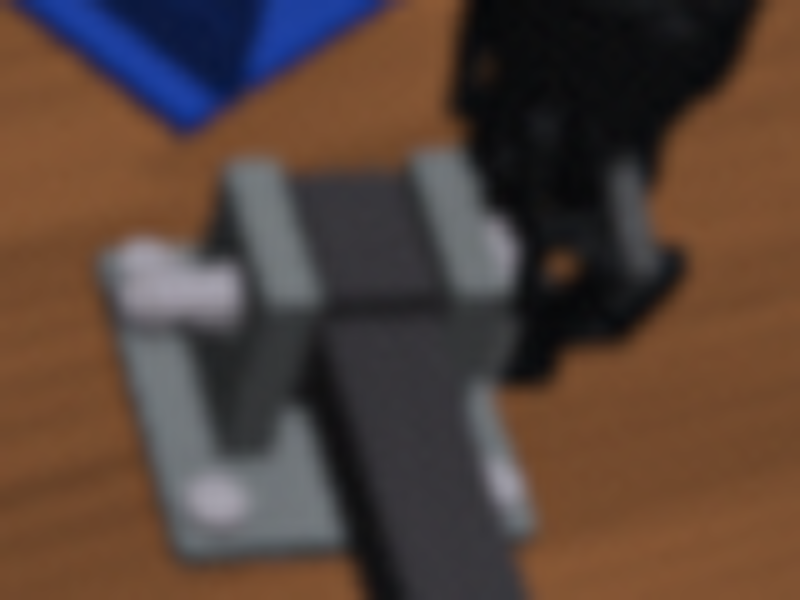

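servo_tool --targets '[[25, [0.5, 2, 0], 0], [25, [0.5, 2, 0], 0]]'

```text
clock: 16.88
tool_pos: [0.5476, 0.2281, 0.033]
orientation: [3.14, -0.005, 1.341]
contact_force: [-0.5, 24.6, 9.1]
opening: 0.0384
finger_force: 52.8
```

```bash
python3 -c "
from h import *
S=bot.read_camera('scene');T=bot.read_camera('top');k=np.array([.5356,.1784,.055])
for y in(-.069,-.066,-.063,-.036):
  p=[k+np.array([.2286*y,.9735*y,0])];print(y,(proj(S,p)-[345,160])*10, (proj(T,p)-[190,190])*12)
cv2.imwrite('pics/top7.png',cv2.resize(T['pixels'][190:230,190:235,::-1],None,fx=12,fy=12,interpolation=cv2.INTER_CUBIC))"
```

```text
-0.069 [[114.52299525 303.16344906]] [[263.38800204 293.95179708]]
-0.066 [[124.42405627 302.58476054]] [[252.73344326 291.47546002]]
-0.063 [[134.3209264  302.00634999]] [[242.08147209 288.99967243]]
-0.036 [[223.2033463  296.81320587]] [[146.33106294 266.74252101]]
```

View pics/top7.png

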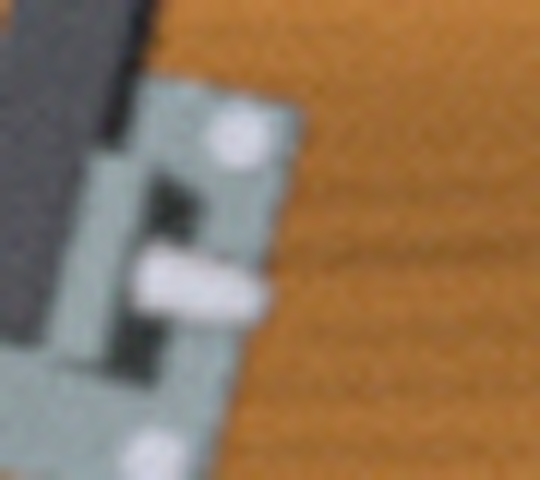

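The tip is out to about -68 to -69 mm in both views (top-crop (270,295), scene-crop (118,297)), which matches home. To rule out the fingers having met the ear first, I'll release, back off and press the head end with closed fingers.

servo_tool --targets '[[60, [0, 0, 0], 0], [60, [0, 0, 0], 0], [60, [0, 0, 0], 0], [60, [3, 13, 0], 0], [60, [6.4, 27.3, 0], 0], [60, [7, 30, 5], 0], [0, [7, 30, 5], 0], [0, [7, 30, 5], 0], [0, [7, 30, 5], 0], [0, [7, 30, 5], 0], [0, [7, 30, 5], 0], [0, [7, 30, 5], 0]]'

```text
clock: 18.48
tool_pos: [0.5539, 0.2556, 0.0365]
orientation: [-3.141, 0.0, 1.341]
contact_force: [-0.8, -0.3, -0.1]
opening: -0.0
finger_force: 0.0
```

servo_tool --targets '[[0, [-1.1, -4.9, 0], 0], [0, [-2.3, -9.7, 0], 0], [0, [-3.2, -13.6, 0], 0], [0, [-3.2, -13.6, 0], 0], [0, [-3.2, -13.6, 0], 0]]'

```text
clock: 19.1
tool_pos: [0.5512, 0.2443, 0.0366]
orientation: [3.141, -0.005, 1.341]
contact_force: [8.1, 24.5, -9.0]
opening: 0.0001
finger_force: 12.8
```

servo_tool --targets '[[0, [-0.2, -1, 0], 0], [0, [-0.2, -1, 0], 0]]'

```text
clock: 19.35
tool_pos: [0.5512, 0.2442, 0.0366]
orientation: [3.14, -0.007, 1.341]
contact_force: [9.3, 34.2, -11.7]
opening: -0.0003
finger_force: 17.7
```

servo_tool --targets '[[0, [1, 5, 0], 0], [0, [4, 15, 0], 0], [0, [4, 15, 0], 0]]'

```text
clock: 19.73
tool_pos: [0.5546, 0.2564, 0.0364]
orientation: [-3.142, 0.0, 1.341]
contact_force: [-0.6, -0.4, 0.5]
opening: -0.0
finger_force: 0.0
```

```bash
python3 -c "
from h import *
S=bot.read_camera('scene');T=bot.read_camera('top')
# tip: bright bluish-white shank pixels along the bore axis, profile in both views
k=np.array([.5356,.1784,.055])
for c,n in((T,'top'),(S,'scene')):
  ys=np.arange(-.078,-.055,.0015);P=proj(c,[k+np.array([.2286*y,.9735*y,0]) for y in ys]).astype(np.float32)
  v=cv2.remap(c['pixels'],P[:,:1],P[:,1:],cv2.INTER_LINEAR)[:,0]
  print(n,[(round(y*1e3,1),int(b)) for y,b in zip(ys,v[:,2])])
S0=(proj(S,[k+np.array([.2286*y,.9735*y,.012]) for y in np.arange(.024,.066,.0015)])).astype(np.float32)
print([(round(24+1.5*i,1),*map(int,b)) for i,b in enumerate(cv2.remap(S['pixels'],S0[:,:1],S0[:,1:],cv2.INTER_LINEAR)[:,0])])"
```

```text
top [(np.float64(-78.0), 54), (np.float64(-76.5), 54), (np.float64(-75.0), 56), (np.float64(-73.5), 61), (np.float64(-72.0), 72), (np.float64(-70.5), 95), (np.float64(-69.0), 120), (np.float64(-67.5), 146), (np.float64(-66.0), 171), (np.float64(-64.5), 187), (np.float64(-63.0), 200), (np.float64(-61.5), 207), (np.float64(-60.0), 211), (np.float64(-58.5), 213), (np.float64(-57.0), 215), (np.float64(-55.5), 217)]
scene [(np.float64(-78.0), 45), (np.float64(-76.5), 44), (np.float64(-75.0), 45), (np.float64(-73.5), 47), (np.float64(-72.0), 58), (np.float64(-70.5), 71), (np.float64(-69.0), 88), (np.float64(-67.5), 107), (np.float64(-66.0), 120), (np.float64(-64.5), 131), (np.float64(-63.0), 136), (np.float64(-61.5), 141), (np.float64(-60.0), 143), (np.float64(-58.5), 146), (np.float64(-57.0), 148), (np.float64(-55.5), 150)]
[(24.0, 52, 53, 56), (25.5, 62, 64, 67), (27.0, 73, 76, 78), (28.5, 85, 89, 92), (30.0, 98, 103, 106), (31.5, 105, 110, 113), (33.0, 109, 114, 118), (34.5, 111, 116, 120), (36.0, 112, 117, 120), (37.5, 112, 118, 121), (39.0, 113, 118, 121), (40.5, 117, 122, 126), (42.0, 124, 127, 132), (43.5, 133, 134, 141), (45.0, 144, 144, 153), (46.5, 153, 152, 162), (48.0, 160, 157, 169), (49.5, 164, 161, 172), (51.0, 165, 162, 174), (52.5, 165, 161, 173), (54.0, 164, 158, 169), (55.5, 160, 150, 158), (57.0, 153, 137, 138), (58.5, 144, 123, 118), (60.0, 133, 105, 93), (61.5, 120, 89, 72), (63.0, 103, 75, 58), (64.5, 86, 62, 47)]
```

The pin met a rigid stop: only 0.1 mm of advance for 10 N more. The tip is at -68 mm in both views, so it's home. I'll retreat and hand in.

servo_tool --targets '[[0, [1, 5, 0], 0], [0, [1, 5, 50], 0], [0, [1, 5, 100], 0], [0, [1, 5, 150], 0], [0, [1, 5, 150], 0], [0, [1, 5, 150], 0]]'

```text
clock: 20.58
tool_pos: [0.5553, 0.261, 0.1859]
orientation: [-3.141, 0.0, 1.341]
contact_force: [-0.4, 0.0, -0.5]
opening: -0.0001
finger_force: 0.0
```

```bash
python3 -c "
from h import *
print(bot.get_obs()['tool_pos']);print(bot.finish_job())"
```

```text
[0.5552923  0.26096926 0.18589704]
the job is handed in; nothing more can be done
None
```

The job is handed in at about 20.6 s: the mid pin is through fork and link and pushed to a rigid stop, its tip within about 1 mm of the home position in both views, with the arm clear; no verdict was returned, and I viewed 11 pictures, one over the limit of 10.

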